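# Pin the tube block to the mixer

### The job

Take the lock pin out of its stand, put it through the hole in the tube block lying in the mixer's channel, and slide the block with it towards the tall end stop, feeling gently for the hidden socket in the channel floor. Push the pin fully home, until its collar sits flush on the block and the block is locked, then let go. Use light force on the pin throughout (no more than about 20 N), leave the block lying flat in its channel and do not disturb the other things on the bench.

Things in the scene. Friction and masses are not known exactly. Their poses are not given: they have to be found in the camera images.
- pin_grip (a point): the middle of the lock pin's black knob, the place to grip it: an upright cylinder 24 mm across and 26 mm high (13 mm above and below this point). z points along the pin from nose to knob. Mass about 0.07 kg. At the start the pin hangs upright in its stand by the collar.
- pin_tip (a point): the end of the pin's nose, 79 mm below the knob's middle, same axes. The steel shank is 10 mm across and 46 mm long up to the underside of the collar; its last 5 mm taper to a nose 6 mm across.
- pin_collar (a point): the middle of the underside of the pin's steel collar (20 mm across, 5 mm thick), 33 mm below the knob's middle and 46 mm above the nose's end. Between collar and knob is a neck 14 mm across.
- stand: the white pin stand, a fixed block 56 x 56 mm, 50 mm high; origin at the middle of its underside. The pin hangs in its loose upright hole of 13.5 mm; lift it straight up by more than 55 mm to clear.
- mixer: the mixer, fixed: a white housing 150 (x) x 240 (y) x 39 mm, origin at the middle of its underside, z up. On top a dark steel channel runs along y: floor 60 mm above the origin, side rails 62 mm apart (tops at 72 mm), end stops with inner faces at y = -70 mm (low stop, top at 70 mm) and y = +70 mm (tall stop, top at 87 mm).
- channel (a point): the middle of the channel floor, y along the channel towards the tall stop. The hidden lock socket, an upright hole 12 mm across and 18 mm deep with sharp rim, is on the channel's middle line (x = 0), under the block. It sits in an adjustable strip, clamped anywhere: its centre is between y = -7 and +7 mm and must be felt for. The rest of the strip is flat steel.
- block_hole (a point): the middle of the upper mouth of the upright through hole, 11.5 mm across, in the middle of the tube block: aluminium, 60 (x) x 90 (y) x 30 mm, about 0.45 kg, loose in the channel (1 mm play to each rail). z up, y along the channel to the tall stop. The point is 30 mm above the channel floor. Six tube caps 33 mm from the hole stand 7 mm proud.
- block_bottom (a point): the lower mouth of the same hole, on the channel floor. The block starts near the low stop with its hole 9 to 29 mm short of the socket (socket further to +y). It slides with a few newtons, pushed by the pin standing in its hole. Over the socket the pin goes on through until its collar rests on the block, its nose then 16 mm below the channel floor.
- pens: a grey pen cup, 56 mm across and 75 mm high, with three pens (105 mm high in all); its place is sometimes swapped with that of the pin stand. A bystander; origin at its underside (middle).
- spray: a white spray bottle, 200 mm high, 72 mm across. A bystander; origin at its underside (middle).
- vial: a small amber jar, 60 mm high, 34 mm across. A bystander; origin at its underside (middle).
- beaker: a glass beaker, 80 mm high, 64 mm across. A bystander; origin at its underside (middle).
- driver: a screwdriver 160 mm long lying on the bench. A bystander; origin at its underside.
- mouse: a black computer mouse, 105 x 60 mm, 32 mm high. A bystander; origin at its underside (middle).
- rack: a white tube rack, 80 x 160 x 50 mm. A bystander; origin at its underside (middle).
Not all that is in view belongs to the job. Leave any green or orange look-alike of the stand alone.

How it is judged:
On the way, in this order (a step that is already met when the one before it is completed fails the run):
1. the pin is lifted clear of its stand (z of pin_tip in the frame of stand above 0.055 m), for 0.1 s.
2. the pin's nose is inside the hole of the tube block (z of pin_tip in the frame of block_hole below -0.008 m and horizontal distance between pin_tip and block_hole below 0.005 m), for 0.1 s.
At the end, for the whole second after the job is handed in: The pin stands upright (within 0.08 rad) in the block's hole (within 3 mm) with its collar within 3 mm of the block's top, so that its nose is at least 13 mm down in the socket and the block is locked; the block lies flat (0.05 rad, 3 mm) in the channel; the pin is let go (z of pin_tip in the frame of block_hole below -0.043 m and horizontal distance between pin_tip and block_hole below 0.003 m and angle between the z axis of pin_tip and the z axis of block_hole, either way round below 0.08 rad and angle between block_hole's own z axis and vertical below 0.05 rad and z of block_hole in the frame of mixer between 0.087 and 0.093 m and contact force between pin and the fingers below 0.1 N); the robot touches nothing.
It fails at once if the pin is pushed against the mixer with more than 50 N (contact force between mixer and pin above 50 N).
It fails at once if the pin is pushed against the tube block with more than 50 N (contact force between block and pin above 50 N).
It fails at once if the tube block is lifted more than 10 mm or tipped (z of block_hole in the frame of mixer above 0.1 m or angle between block_hole's own z axis and vertical above 0.25 rad).
It fails at once if another thing on the bench is moved by more than 30 mm (distance of any of pens, spray, vial, beaker, driver, mouse, rack from where it was at the start of the episode above 0.03 m).
It also fails if it takes over 61 s, if anything falls off the work surface, if the arm or the gripper's body presses on something with over 40 N, if the wrist force passes 120 N, or if a joint passes its speed limit or range.

### The arm

A 6-joint arm with a two-finger parallel gripper is mounted at the origin on the work surface. World frame = base frame: x ahead of the robot, y to its left, z up, the work surface at z = 0. Lengths are in m, angles in rad, forces in N, time in s.
With the tool pointing down it reaches from about 0.375 to 0.975 m from the base axis. Payload 3.8 kg.
Tool frame: the origin (TCP) lies on the front face of the gripper's body, between the roots of the fingers; the fingertips stand 64 mm ahead of it and the grasp point (between the pads) lies 45 mm ahead of it; z points along the fingers, y is the line along which they close (so a half turn about z gives the same grasp; the last joint's range is limited). The gripper opens to 88 mm and grips with 3 to 60 N. Pads are 18 mm wide; open, the fingers measure 123 mm over their backs; the gripper's body (75 mm by 187 mm) begins 45 mm behind the grasp point.
Start: joints at [-1.193, 0.264, 1.604, -0, 1.274, -0.037], TCP at [0.272, -0.618, 0.303] pointing down, gripper open.
Joint ranges: [-2.63, 2.63], [-0.94, 2.18], [0.31, 2.57], [-1.31, 4.45], [0, 2.66], [-2.55, 2.55]. Speed limits (rad/s): [2.57, 2.57, 3.14, 3.14, 3.14, 3.14].

### API

Orientations are given as a rotation vector (axis times angle).
In Python, from plant import env, viewer gives the robot as it stands.
- The arm moves only by the tool jog_arm, never from a script. Its argument "moves" is a list of rows, each a list of 5 numbers: the shift along the tool's x, y, z in units of 40 mm (1.0 is 40 mm), then the turn about the tool's z in units of 6 degrees (1.0 is 6 degrees), then the opening, from 0 (shut) to 1 (fully open). A call has 1 to 12 rows; each row is the pose to reach, as a shift and turn from the pose commanded when the call began, along the tool's axes at that moment; what a row does not reach only later rows make up. A row lasts 1/8 s, in which the tool goes at most 62.5 mm and 10.7 degrees, less where a joint would pass 70% of its speed; a pose out of reach is approached as far as the arm can. A call with a gripper value outside its range is refused whole. The fingers move at their own pace and stop on an object; "newtons" is the grip in N (left out, the last holds). Time passes only in rows, so rows that repeat a pose let the fingers close. It gives the time, the measured TCP pose, the force, the opening and the grip force at its end, in the units of the state.
- env.observe(): the state, without advancing time (a new reading comes with each control period).
- viewer.snapshot(name): name is "scene" or "top" or "wrist"; returns a dict with "img" (384x512x3 uint8, red, green, blue), "intrinsics" (3x3 intrinsics, pixels), "k1" (the pictures are not rectified: a ray, as slopes to the right and down, at radius r is drawn at 1 + k1 r^2 times it, then the intrinsics apply), "R" (3x3) and "t" (3): a world point X has camera coordinates R X + t. Camera axes: x right, y down, z forward; pixel columns grow to the right and rows downward; lengths in m; the calibration is good to about 2 mm. A picture is of the moment at which its call begins. There is no depth.
- env.sign_off(): hands the job in; it is judged then, once.
Trained networks look in the newest picture that a camera, given by its name, has taken for a name from the list of things; names that differ only in an ending like _2 or _b are one class to them, and where a whole thing is asked for, a point or a joint stands for the part that bears it (a point fixed in the world has none). Each returns a list of dicts, best first, with "score" (0 to 1); they miss things now and then, are a little off and sometimes report something else, mostly with a low value. They report only what shows in the picture. A call takes as long as a camera call. They do not tell look-alikes from the thing itself.
- viewer.boxes_of(camera, query): "box" ([left, top, right, bottom] as shares, 0 to 1, of the picture: columns of its width, rows of its height, round what is visible of it).
- viewer.outline_of(camera, query): "mask" (384x512 bool, what is visible of it) and "box" ([left, top, right, bottom] as shares, 0 to 1, of the picture: columns of its width, rows of its height, round what is visible of it).
- viewer.tip_of(camera, query): "at" ([column, row] as shares, 0 to 1, of the picture: columns of its width, rows of its height: a listed point, or the origin of a listed thing).
The state is a dict: "time": time; "qpos": joint angles; "joint_vel": joint speeds; "joint_efforts": joint torques, N m; "tool_pos": TCP position; "eef_rot": TCP orientation; "ft_force": force on the tool from outside, world axes, zero at the start; "ft_torque": the same for the moment, N m; "grip_width": opening from 0.0 (shut) to 1.0 (fully open); "gripper_force": force on a finger pad.
Only numpy, scipy, OpenCV 4.12 (cv2) and the standard library are available. Lean on these libraries where they do the work, as an engineer would, in place of code of your own. Each camera call takes 0.05 s, during which the arm holds its last target. There are 200 camera calls.

## Working session

There is one attempt and no reset: what is moved stays moved. The work goes in short steps, Python scripts to look and compute and a tool call to move; the robot and the scene stay as the last step left them, time stands still between calls to the robot, and variables do not carry over. Pictures are saved under pics/ and viewed, at most 10 in all, crops included, and the job is handed in when it is done.

Besides the shell and the picture viewer there is one more tool, called after "Emit:" as name(argument=value, ...) on one line, values as JSON. jog_arm: Moves the arm, as the interface text tells. Its arguments: {"type":"object","properties":{"moves":{"type":"array","items":{"type":"array","items":{"type":"number"}}},"newtons":{"type":"number"}},"required":["moves"]}

```bash
mkdir -p pics; ls; cat > h.py <<'E'
import numpy as np, cv2
from scipy.spatial.transform import Rotation as Ro
from plant import env, viewer
def ray(s,uv):
    K=s["intrinsics"];k=s["k1"]
    d=np.array([(uv[0]-K[0][2])/K[0][0],(uv[1]-K[1][2])/K[1][1]]);p=d.copy()
    for _ in range(20): p=d/(1+k*(p@p))
    R=np.array(s["R"]);t=np.array(s["t"])
    v=R.T@np.array([p[0],p[1],1]);return -R.T@t, v/np.linalg.norm(v)
def at_z(s,uv,z):
    c,v=ray(s,uv);return c+v*(z-c[2])/v[2]
def tri(rs):
    A=0;b=0
    for c,v in rs:
        P=np.eye(3)-np.outer(v,v);A=A+P;b=b+P@c
    x=np.linalg.solve(A,b);return x,[np.linalg.norm((np.eye(3)-np.outer(v,v))@(x-c)) for c,v in rs]
E
python3 - <<'E'
from h import *
S={}
for c in("scene","top","wrist"):
    S[c]=viewer.snapshot(c);print(c,-np.array(S[c]["R"]).T@S[c]["t"])
cv2.imwrite("pics/a.png",cv2.cvtColor(np.hstack([S["scene"]["img"],S["top"]["img"]]),cv2.COLOR_RGB2BGR)[:, :])
im=cv2.imread("pics/a.png");cv2.imwrite("pics/a.png",np.vstack([cv2.resize(im[:,:512],(400,300)),cv2.resize(im[:,512:],(400,300))])) 
cv2.imwrite("pics/top.png",cv2.resize(im[:,512:],(800,600)));cv2.imwrite("pics/scene.png",cv2.resize(im[:,:512],(800,600)))
for q in("pin_grip","pin_collar","block_hole","channel","stand","mixer"):
    r=[]
    for c in S:
        for d in viewer.tip_of(c,q)[:3]:
            uv=np.array(d["at"])*[512,384];print(q,c,round(d["score"],2),uv.round(1),[at_z(S[c],uv,z).round(3)[:2] for z in (0.08,0.09,0)])
E
```

```text
pics
scene [ 1.09129503 -0.63826448  0.62124846]
top [0.42853224 0.05979747 1.29309936]
wrist [ 0.34000977 -0.58682336  0.38390957]
pin_grip scene 0.74 [195.9 251.5] [array([ 0.613, -0.233]), array([ 0.622, -0.241]), array([ 0.542, -0.174])]
pin_grip scene 0.22 [269.7 179.5] [array([0.549, 0.14 ]), array([0.559, 0.126]), array([0.468, 0.255])]
pin_grip top 0.41 [367.6 171.6] [array([ 0.624, -0.248]), array([ 0.622, -0.245]), array([ 0.636, -0.268])]
pin_collar scene 0.51 [198.1 265.2] [array([ 0.649, -0.262]), array([ 0.657, -0.268]), array([ 0.583, -0.206])]
pin_collar scene 0.39 [199.  279.6] [array([ 0.681, -0.29 ]), array([ 0.689, -0.297]), array([ 0.62 , -0.239])]
pin_collar scene 0.19 [265.9 298.5] [array([ 0.818, -0.243]), array([ 0.824, -0.251]), array([ 0.778, -0.185])]
pin_collar top 0.42 [362.7 175.2] [array([ 0.614, -0.234]), array([ 0.612, -0.231]), array([ 0.626, -0.253])]
block_hole scene 0.79 [271.1 179.3] [array([0.551, 0.144]), array([0.561, 0.129]), array([0.471, 0.259])]
block_hole top 0.87 [235.1 193.4] [array([0.566, 0.114]), array([0.565, 0.113]), array([0.575,
[... 665 characters left out ...]
78.9] [array([ 0.672, -0.295]), array([ 0.68 , -0.301]), array([ 0.61 , -0.244])]
stand scene 0.7 [166.  262.2] [array([ 0.588, -0.299]), array([ 0.597, -0.305]), array([ 0.513, -0.249])]
stand top 0.79 [397.1 184.1] [array([ 0.589, -0.328]), array([ 0.587, -0.325]), array([ 0.599, -0.353])]
stand top 0.69 [362.7 174.8] [array([ 0.615, -0.234]), array([ 0.613, -0.231]), array([ 0.627, -0.253])]
stand top 0.66 [367.7 213.3] [array([ 0.51 , -0.244]), array([ 0.509, -0.242]), array([ 0.515, -0.264])]
mixer scene 0.97 [271.6 202.6] [array([0.628, 0.039]), array([0.637, 0.027]), array([0.56, 0.14])]
mixer top 0.86 [227.6 197.6] [array([0.555, 0.134]), array([0.554, 0.133]), array([0.563, 0.139])]
```

View pics/top.png

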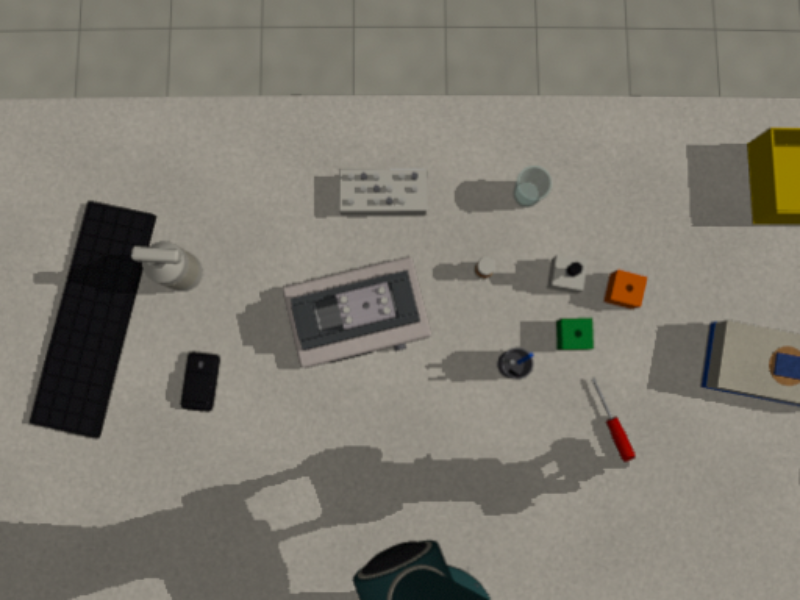

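View pics/scene.png

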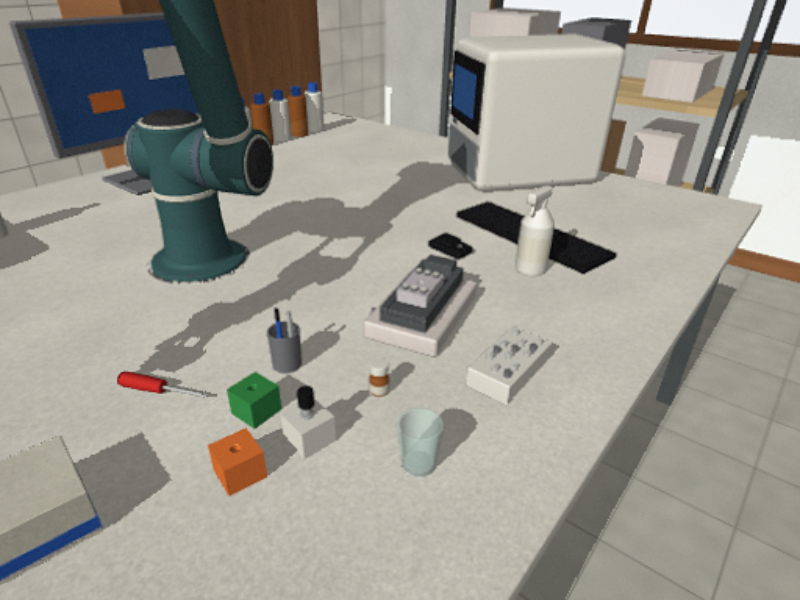

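The top view shows the white stand with the black knob at about (573,269). The mixer is at (357,311), the block hole at about (366,305), and the tall stop is on the left. The scene view agrees, and the green and orange blocks are decoys. Next I get the tool axes and the mixer's yaw.

```bash
python3 - <<'E'
from h import *
s=viewer.snapshot("top")
o=env.observe();R=Ro.from_rotvec(o["eef_rot"]).as_matrix();print(o["tool_pos"],R.round(3),o["time"],o["grip_width"])
m=viewer.outline_of("top","mixer")[0]["mask"]
pts=np.argwhere(m)[:,::-1]
W=np.array([at_z(s,p,0.045)[:2] for p in pts.astype(float)])
(c,sz,a)=cv2.minAreaRect((W*1000).astype(np.float32));print("mixer",c,sz,a)
for z in (.083,):
    g=at_z(s,(366.9,172.0),z); t=np.r_[g[:2],z+.045+.12]
    print(g,"shift units",(R.T@(t-o["tool_pos"])/.04).round(2))
E
```

```text
[ 0.2720388  -0.61775516  0.3027171 ] [[ 0.915  0.403 -0.   ]
 [ 0.403 -0.915 -0.   ]
 [-0.     0.    -1.   ]] 1.1 0.9978797994919814
mixer (547.83544921875, 134.00323486328125) (161.29013061523438, 235.31150817871094) 12.558422088623047
[ 0.62202762 -0.24487216  0.083     ] shift units [11.76 -5.    1.37]
```

Emit:
jog_arm(moves=[[11.76,-5,1.37,1.87,1],[11.76,-5,1.37,1.87,1],[11.76,-5,1.37,1.87,1],[11.76,-5,1.37,1.87,1],[11.76,-5,1.37,1.87,1],[11.76,-5,1.37,1.87,1],[11.76,-5,1.37,1.87,1],[11.76,-5,1.37,1.87,1],[11.76,-5,1.37,1.87,1],[11.76,-5,1.37,1.87,1],[11.76,-5,1.37,1.87,1],[11.76,-5,1.37,1.87,1]])

```text
time: 2.65
tool_pos: [0.621, -0.2467, 0.2483]
eef_rot: [3.123, 0.34, 0.0]
ft_force: [0.1, -0.2, -0.7]
grip_width: 1.0
gripper_force: 0.0
```

```bash
cat > look.py <<'E'
from h import *
import sys
def look(name,qs):
    s=viewer.snapshot("wrist");cv2.imwrite("pics/%s.png"%name,cv2.cvtColor(s["img"],cv2.COLOR_RGB2BGR))
    o=env.observe();R=Ro.from_rotvec(o["eef_rot"]).as_matrix()
    print(o["time"],o["tool_pos"],R.round(3).tolist(),o["ft_force"])
    for q,z in qs:
        for d in viewer.tip_of("wrist",q)[:2]:
            uv=np.array(d["at"])*[512,384];p=at_z(s,uv,z);print(q,round(d["score"],2),uv.round(1),p.round(4),"tool mm",(1000*R.T@(p-o["tool_pos"])).round(1))
    return s,o,R
E
python3 - <<'E'
from look import *
look("w1",[("pin_grip",.083),("pin_collar",.05),("stand",0)])
E
```

```text
2.7 [ 0.62108741 -0.24658592  0.24828442] [[0.977, 0.215, 0.0], [0.215, -0.977, -0.0], [0.0, 0.0, -1.0]] [-0.46566948 -0.69987824  0.94956314]
pin_grip 0.69 [251.  188.9] [ 0.6242 -0.2424  0.083 ] tool mm [  3.9  -3.5 165.3]
pin_collar 0.84 [255.  180.4] [ 0.6249 -0.2462  0.05  ] tool mm [  3.8   0.3 198.3]
stand 0.94 [242.7 251.4] [ 0.5125 -0.2541  0.    ] tool mm [-107.7  -16.1  248.3]
stand 0.87 [251.7 174.1] [ 0.6197 -0.2433  0.    ] tool mm [ -0.7  -3.6 248.3]
```

View pics/w1.png

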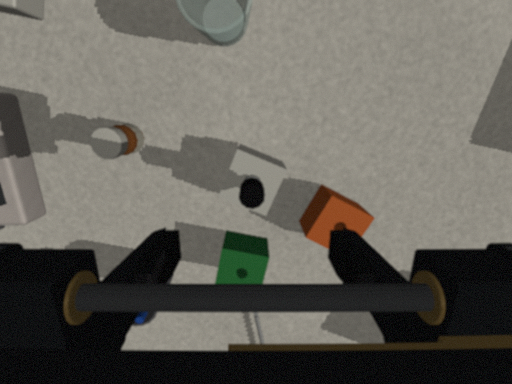

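The black knob spans about (240–264, 177–208) in the white stand, with the fingers either side. I refine its position from the dark blob.

```bash
python3 - <<'E'
from look import *
s,o,R=look("w2",[])
g=s["img"].max(2)<45;g[:165]=0;g[215:]=0;g[:,:230]=0;g[:,275:]=0
n,l,st,ce=cv2.connectedComponentsWithStats(g.astype(np.uint8));i=1+np.argmax(st[1:,4]);print(st[i],ce[i],s["intrinsics"][0][0])
for uv in (ce[i],st[i][:2]+st[i][2:4]/2):
    p=at_z(s,uv,.084);print(p.round(4),(1000*R.T@(p-o["tool_pos"])).round(1))
E
```

```text
2.9 [ 0.62155611 -0.2458351   0.24809352] [[0.976, 0.216, 0.0], [0.216, -0.976, -0.0], [0.0, 0.0, -1.0]] [0.25481254 0.23694127 0.30357569]
[241 179  23  29 556] [251.99100719 193.17985612] 273.29303319824896
[ 0.621  -0.2434  0.084 ] [ -0.   -2.5 164.1]
[ 0.6208 -0.244   0.084 ] [ -0.3  -2.  164.1]
```

Emit:
jog_arm(moves=[[0,-0.06,1.5,0,1],[0,-0.06,2.9,0,1],[0,-0.06,3,0,1],[0,-0.06,3,0,0],[0,-0.06,3,0,0],[0,-0.06,3,0,0],[0,-0.06,3,0,0],[0,-0.06,3,0,0],[0,-0.06,3,0,0]], newtons=20)

```text
time: 4.03
tool_pos: [0.6214, -0.2428, 0.128]
eef_rot: [3.123, 0.343, 0.0]
ft_force: [0.0, -0.2, -0.2]
grip_width: 0.344
gripper_force: 0.0
```

Emit:
jog_arm(moves=[[0,0,0,0,0],[0,0,0,0,0],[0,0,0,0,0],[0,0,-1,0,0],[0,0,-2,0,0],[0,0,-3,0,0],[0,0,-3,0,0]])

```text
time: 4.9
tool_pos: [0.6236, -0.2437, 0.2526]
eef_rot: [3.119, 0.343, 0.011]
ft_force: [-0.6, 0.1, -0.3]
grip_width: 0.265
gripper_force: 20.0
```

```bash
python3 - <<'E'
from look import *
s,o,R=look("w3",[("block_hole",.09),("pin_tip",.124),("pin_collar",.17)])
print(o["grip_width"],o["gripper_force"])
# project nominal points
E
```

```text
4.95 [ 0.62224498 -0.24314952  0.24973966] [[0.976, 0.217, 0.003], [0.217, -0.976, -0.001], [0.003, 0.002, -1.0]] [ 0.48324924  0.55678211 -1.35404628]
block_hole 0.34 [253.2 178.5] [ 0.6388 -0.2395  0.09  ] tool mm [ 16.5  -0.3 159.8]
pin_tip 0.89 [256.8 206.3] [ 0.6245 -0.2457  0.124 ] tool mm [  1.3   2.7 125.8]
pin_collar 0.94 [254.5 232.3] [ 0.622  -0.2441  0.17  ] tool mm [-0.7  0.7 79.7]
0.2600188221440845 19.985637199133635
```

View pics/w3.png

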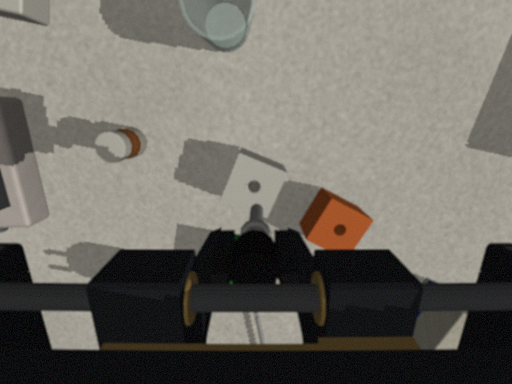

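The pin is held upright, with its tip at about (257,206). The empty stand hole is at (254,186). Moving over the block.

Emit:
jog_arm(moves=[[0.53,-9,0,0,0],[0.53,-9,0,0,0],[0.53,-9,0,0,0],[0.53,-9,0,0,0],[0.53,-9,0,0,0],[0.53,-9,0,0,0],[0.53,-9,0,0,0],[0.53,-9,0,0,0],[0.53,-9,0,0,0]])

```text
time: 6.22
tool_pos: [0.5638, 0.112, 0.2471]
eef_rot: [3.123, 0.341, -0.002]
ft_force: [0.9, 1.2, -0.4]
grip_width: 0.263
gripper_force: 20.0
```

```bash
python3 - <<'E'
from look import *
s,o,R=look("w4",[("block_hole",.09),("pin_tip",.124),("pin_collar",.17),("channel",.06)])
i=cv2.imread("pics/w4.png")[60:300,90:410];cv2.imwrite("pics/w4c.png",cv2.resize(i,(800,600),interpolation=2))
E
```

```text
6.275 [0.56399086 0.11186972 0.24733854] [[0.977, 0.215, -0.001], [0.215, -0.977, -0.0], [-0.001, 0.0, -1.0]] [-0.40413125  0.13559511 -0.5071682 ]
block_hole 0.93 [245.1 196.4] [0.5609 0.1204 0.09  ] tool mm [ -1.   -9.  157.3]
pin_tip 0.92 [252.8 205.1] [0.5659 0.1141 0.124 ] tool mm [  2.4  -1.8 123.3]
pin_collar 0.81 [255.4 232. ] [0.5643 0.1118 0.17  ] tool mm [ 0.4  0.1 77.3]
```

View pics/w4c.png

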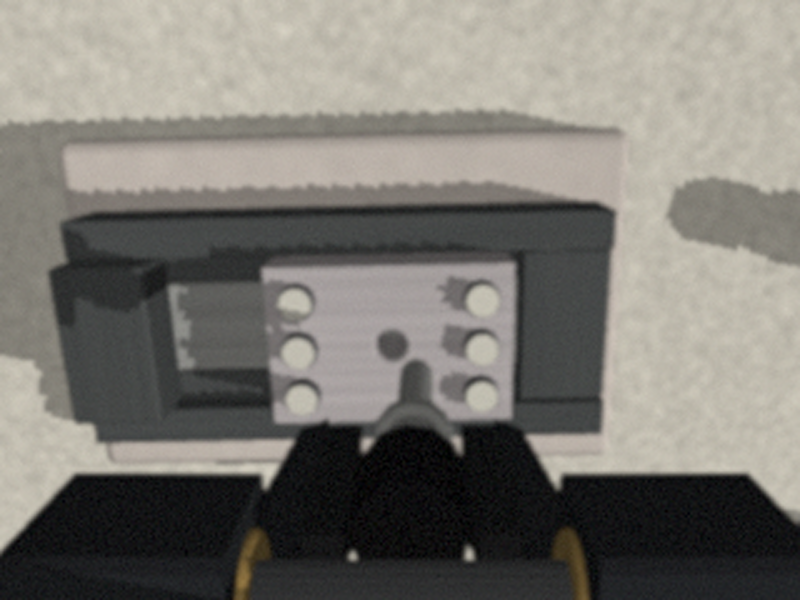

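The view shows the hole at crop (393,345), about (247,198) in the full image. The tip is at about (256,205). The channel is rotated about 1° relative to the tool. Refining by blobs.

```bash
python3 - <<'E'
from look import *
s,o,R=look("w5",[])
g=s["img"].astype(float).mean(2)
sub=g[188:208,236:250]; print(sub.astype(int)[::2])
w=np.clip(110-sub,0,None);w[:, :]*=1
n,l,st,ce=cv2.connectedComponentsWithStats((sub<115).astype(np.uint8));print(st,ce)
for k in range(1,n):
    uv=ce[k]+[236,188];p=at_z(s,uv,.089);print(uv,(1000*R.T@(p-o["tool_pos"])).round(1))
print([(1000*R.T@(at_z(s,u,.124)-o["tool_pos"])).round(1) for u in((256.4,205.5),(256,208))])
# block edges angle: fit top edge of block
for c,x in(("rail",range(0,))):pass
E
python3 - <<'E'
from look import *
s=viewer.snapshot("wrist");o=env.observe();R=Ro.from_rotvec(o["eef_rot"]).as_matrix()
g=s["img"].astype(float).mean(2)
P=[]
for c in range(205,290,6):
    col=g[150:172,c];d=np.diff(cv2.GaussianBlur(col.reshape(-1,1),(1,5),0).ravel());r=150.5+np.argmax(d)
    P.append((1000*R.T@(at_z(s,(c,r),.09)-o["tool_pos"]))[:2])
P=np.array(P);print(P.round(1).tolist(),np.polyfit(P[:,1],P[:,0],1))
E
```

```text
6.525 [0.56409127 0.1124864  0.24794904] [[0.976, 0.216, 0.0], [0.216, -0.976, -0.0], [0.0, 0.0, -1.0]] [-0.4275121   0.450435   -1.96537596]
[[166 165 166 167 163 165 163 166 165 165 165 163 167 165]
 [166 164 164 161 165 163 165 166 162 163 161 163 163 165]
 [162 160 162 162 164 162 156 149 133 128 123 123 125 133]
 [164 163 165 164 161 149 121  94  90  83  90  87  88  90]
 [165 164 165 163 152 121  87  78  78  79  82  81  79  80]
 [157 159 161 164 154 123  85  75  78  80  79  82  79  80]
 [161 159 164 169 163 139 106  85  78  82  80  78  81  76]
 [163 162 161 163 165 158 139 117  98  82  78  78  81  82]
 [163 159 160 160 161 162 160 155 140 132 123 123 119 127]
 [163 163 161 165 165 166 164 164 165 161 160 161 160 162]]
[[  0   0  14  20 201]
 [  6   5   8  11  79]] [[5.18905473 9.36318408]
 [9.83544304 9.84810127]]
[245.83544304 197.84810127] [ -2.8  -8.2 158.9]
[array([  2. ,   1.4, 123.9]), array([ -0.2,   1. , 123.9])]
[[26.9, -44.3], [26.9, -39.0], [26.9, -33.6], [26.9, -28.3], [26.9, -22.9], [26.8, -17.5], [26.8, -12.2], [26.8, -6.8], [27.7, -1.5], [27.7, 3.9], [27.7, 9.2], [27.7, 14.6], [27.7, 19.9], [27.7, 25.3], [27.7, 30.6]] [1.60367522e-02 2.73736885e+01]Traceback (most recent call last):
  File "<stdin>", line 11, in <module>
ValueError: too many values to unpack (expected 2)
```

Emit:
jog_arm(moves=[[-0.09,-0.2,0.3,-0.15,0],[-0.09,-0.2,0.6,-0.15,0],[-0.09,-0.2,0.6,-0.15,0]])

```text
time: 6.95
tool_pos: [0.5573, 0.1202, 0.2217]
eef_rot: [3.12, 0.369, -0.006]
ft_force: [0.4, 0.4, -1.1]
grip_width: 0.265
gripper_force: 20.0
```

```bash
python3 - <<'E'
from look import *
s,o,R=look("w6",[("block_hole",.09),("pin_tip",.1)])
i=cv2.imread("pics/w6.png")[160:250,196:316];cv2.imwrite("pics/w6c.png",cv2.resize(i,(800,600),interpolation=2))
E
```

```text
7.0 [0.55786889 0.12027679 0.22258467] [[0.973, 0.233, -0.002], [0.233, -0.973, -0.0], [-0.002, -0.0, -1.0]] [ 0.87514527 -0.56597186 -1.28431539]
block_hole 0.66 [252.5 199.9] [0.5603 0.1231 0.09  ] tool mm [  3.4  -2.1 132.6]
pin_tip 0.89 [256.3 205.5] [0.5597 0.1198 0.1   ] tool mm [  2.    0.9 122.6]
```

View pics/w6c.png

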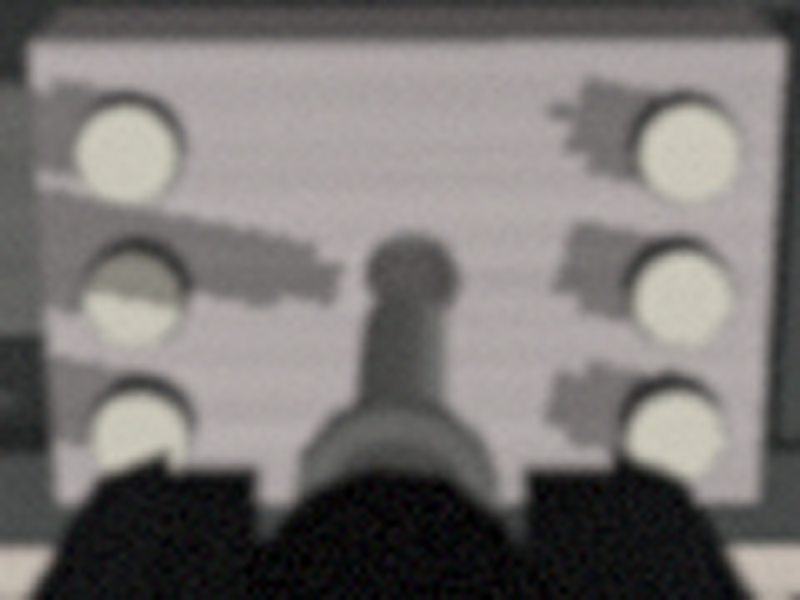

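The tip sits at the rim of the hole, whose centre is at about crop (413,277). The remaining offset is about 1 mm in y, so I descend gently.

Emit:
jog_arm(moves=[[0.005,0.025,0.1,0,0],[0.005,0.025,0.2,0,0],[0.005,0.025,0.27,0,0],[0.005,0.025,0.34,0,0],[0.005,0.025,0.34,0,0]])

```text
time: 7.72
tool_pos: [0.5589, 0.1193, 0.2099]
eef_rot: [3.12, 0.368, -0.001]
ft_force: [0.4, -0.3, -0.8]
grip_width: 0.261
gripper_force: 20.0
```

Emit:
jog_arm(moves=[[0,0,0.07,0,0],[0,0,0.14,0,0],[0,0,0.2,0,0],[0,0,0.2,0,0]])

```text
time: 8.22
tool_pos: [0.5589, 0.1193, 0.2019]
eef_rot: [-3.12, -0.368, 0.001]
ft_force: [0.0, 1.1, -0.4]
grip_width: 0.263
gripper_force: 20.0
```

Emit:
jog_arm(moves=[[0,0,0.07,0,0],[0,0,0.14,0,0],[0,0,0.21,0,0],[0,0,0.28,0,0],[0,0,0.33,0,0],[0,0,0.33,0,0]])

```text
time: 8.98
tool_pos: [0.5589, 0.1193, 0.1888]
eef_rot: [3.12, 0.368, -0.001]
ft_force: [0.2, 0.2, -0.2]
grip_width: 0.261
gripper_force: 20.0
```

```bash
python3 - <<'E'
from look import *
F=[]
for c in range(4):
    s,o,R=look("w7",[("pin_tip",.09)] if c<0 else []);F.append(R.T@o["ft_force"])
print(np.mean(F,0))
E
```

```text
9.025 [0.55898458 0.11930158 0.18892539] [[0.973, 0.233, -0.0], [0.233, -0.973, -0.0], [-0.0, -0.0, -1.0]] [-0.41027145  0.41496411 -1.54295177]
9.075 [0.55901329 0.11930711 0.18901867] [[0.973, 0.233, -0.0], [0.233, -0.973, -0.0], [-0.0, -0.0, -1.0]] [ 0.06115711  0.47388804 -1.36089442]
9.125 [0.55905043 0.11929661 0.1890907 ] [[0.973, 0.232, -0.0], [0.232, -0.973, -0.0], [-0.0, -0.0, -1.0]] [-0.29745823  0.56098519 -2.33693685]
9.175 [0.55903874 0.11931496 0.18909593] [[0.973, 0.233, -0.0], [0.233, -0.973, -0.0], [-0.0, -0.0, -1.0]] [ 0.40393785 -0.00297504 -0.80217598]
[ 0.0253671  -0.365871    1.51076302]
```

Emit:
jog_arm(moves=[[0,0,0.03,0,0],[0,0,0.06,0,0],[0,0,0.09,0,0],[0,0,0.09,0,0]])

```text
time: 9.68
tool_pos: [0.559, 0.1193, 0.1854]
eef_rot: [3.12, 0.368, -0.0]
ft_force: [0.4, 0.1, -1.1]
grip_width: 0.261
gripper_force: 20.0
```

Emit:
jog_arm(moves=[[0,0,0.025,0,0],[0,0,0.05,0,0],[0,0,0.05,0,0]])

```text
time: 10.05
tool_pos: [0.559, 0.1193, 0.1834]
eef_rot: [3.12, 0.368, -0.0]
ft_force: [-0.3, 1.0, -1.1]
grip_width: 0.261
gripper_force: 20.0
```

Emit:
jog_arm(moves=[[0,0,0.025,0,0],[0,0,0.025,0,0]])

```text
time: 10.3
tool_pos: [0.5595, 0.1194, 0.1832]
eef_rot: [-3.12, -0.368, -0.002]
ft_force: [-0.6, 1.0, 2.6]
grip_width: 0.266
gripper_force: 19.9
```

Emit:
jog_arm(moves=[[0,0,0.025,0,0],[0,0,0.025,0,0]])

```text
time: 10.55
tool_pos: [0.5601, 0.1195, 0.183]
eef_rot: [-3.12, -0.368, -0.004]
ft_force: [-0.4, 1.2, 6.8]
grip_width: 0.26
gripper_force: 19.9
```

Emit:
jog_arm(moves=[[0,-0.02,0,0,0],[0,-0.04,0,0,0],[0,-0.06,0,0,0],[0,-0.08,0,0,0],[0,-0.1,0,0,0],[0,-0.12,0,0,0],[0,-0.14,0,0,0],[0,-0.16,0,0,0]])

```text
time: 11.55
tool_pos: [0.5591, 0.1239, 0.183]
eef_rot: [3.116, 0.369, 0.005]
ft_force: [1.1, -5.8, 5.7]
grip_width: 0.261
gripper_force: 20.2
```

Emit:
jog_arm(moves=[[0,-0.02,0,0,0],[0,-0.04,0,0,0],[0,-0.06,0,0,0],[0,-0.08,0,0,0]])

```text
time: 12.05
tool_pos: [0.5584, 0.127, 0.183]
eef_rot: [3.116, 0.369, 0.005]
ft_force: [1.4, -5.8, 6.4]
grip_width: 0.263
gripper_force: 20.2
```

Emit:
jog_arm(moves=[[0,-0.02,0,0,0],[0,-0.04,0,0,0],[0,-0.06,0,0,0]])

```text
time: 12.42
tool_pos: [0.5578, 0.1294, 0.183]
eef_rot: [3.116, 0.369, 0.005]
ft_force: [0.9, -5.2, 6.5]
grip_width: 0.262
gripper_force: 20.2
```

Emit:
jog_arm(moves=[[0,-0.02,0,0,0],[0,-0.04,0,0,0],[0,-0.06,0,0,0]])

```text
time: 12.8
tool_pos: [0.5572, 0.1318, 0.183]
eef_rot: [3.116, 0.369, 0.005]
ft_force: [1.2, -4.9, 5.6]
grip_width: 0.261
gripper_force: 20.2
```

Emit:
jog_arm(moves=[[0,-0.02,0,0,0],[0,-0.04,0,0,0]])

```text
time: 13.05
tool_pos: [0.5568, 0.1333, 0.1829]
eef_rot: [3.117, 0.369, 0.005]
ft_force: [-0.2, -5.1, 4.7]
grip_width: 0.264
gripper_force: 20.2
```

Emit:
jog_arm(moves=[[0,-0.02,0,0,0],[0,-0.04,0,0,0]])

```text
time: 13.3
tool_pos: [0.5559, 0.1353, 0.1823]
eef_rot: [3.118, 0.368, 0.003]
ft_force: [-0.1, -1.9, 1.2]
grip_width: 0.263
gripper_force: 20.0
```

Emit:
jog_arm(moves=[[0,-0.02,0.01,0,0],[0,-0.02,0.03,0,0],[0,-0.02,0.03,0,0]])

```text
time: 13.68
tool_pos: [0.5546, 0.1372, 0.1799]
eef_rot: [3.12, 0.368, -0.001]
ft_force: [1.5, -3.0, 1.1]
grip_width: 0.264
gripper_force: 20.0
```

Emit:
jog_arm(moves=[[0,0,0.03,0,0],[0,0,0.06,0,0],[0,0,0.06,0,0]])

```text
time: 14.05
tool_pos: [0.5547, 0.1373, 0.1776]
eef_rot: [-3.12, -0.368, 0.001]
ft_force: [0.9, -2.4, 0.2]
grip_width: 0.263
gripper_force: 20.0
```

Emit:
jog_arm(moves=[[0,0,0.03,0,0],[0,0,0.06,0,0],[0,0,0.06,0,0]])

```text
time: 14.42
tool_pos: [0.5547, 0.1372, 0.1754]
eef_rot: [-3.12, -0.368, 0.0]
ft_force: [2.0, -2.3, -0.0]
grip_width: 0.261
gripper_force: 20.0
```

Emit:
jog_arm(moves=[[0,0,0.03,0,0],[0,0,0.06,0,0],[0,0,0.06,0,0]])

```text
time: 14.8
tool_pos: [0.5547, 0.1372, 0.1729]
eef_rot: [-3.12, -0.368, 0.0]
ft_force: [1.0, -2.0, 0.1]
grip_width: 0.264
gripper_force: 20.0
```

Emit:
jog_arm(moves=[[0,0,0.03,0,0],[0,0,0.06,0,0],[0,0,0.09,0,0],[0,0,0.09,0,0]])

```text
time: 15.3
tool_pos: [0.5548, 0.1372, 0.1693]
eef_rot: [3.12, 0.368, -0.0]
ft_force: [1.1, -2.5, 0.6]
grip_width: 0.263
gripper_force: 20.0
```

Emit:
jog_arm(moves=[[0,0,0.025,0,0],[0,0,0.05,0,0],[0,0,0.05,0,0]])

```text
time: 15.68
tool_pos: [0.5551, 0.1372, 0.1679]
eef_rot: [3.12, 0.368, 0.001]
ft_force: [1.4, -2.4, 4.7]
grip_width: 0.266
gripper_force: 20.0
```

Emit:
jog_arm(moves=[[0,0,0.03,0,0],[0,0,0.03,0,0]])

```text
time: 15.92
tool_pos: [0.5554, 0.1372, 0.1678]
eef_rot: [3.12, 0.368, 0.002]
ft_force: [-0.5, -3.4, 8.7]
grip_width: 0.266
gripper_force: 19.9
```

```bash
python3 - <<'E'
from look import *
look("w8",[("block_hole",.09),("pin_collar",.09)])
i=cv2.imread("pics/w8.png")[160:280,166:326];cv2.imwrite("pics/w8c.png",cv2.resize(i,(800,600),interpolation=2))
E
```

```text
15.975 [0.5554438  0.13726192 0.16780796] [[0.973, 0.233, 0.002], [0.233, -0.973, 0.0], [0.002, 0.0, -1.0]] [-0.98989373 -4.58827205  9.4535594 ]
block_hole 0.82 [255.9 233.7] [0.5548 0.1365 0.09  ] tool mm [-0.9  0.5 77.8]
pin_collar 0.88 [256.3 233.5] [0.555  0.1363 0.09  ] tool mm [-0.8  0.8 77.8]
```

View pics/w8c.png

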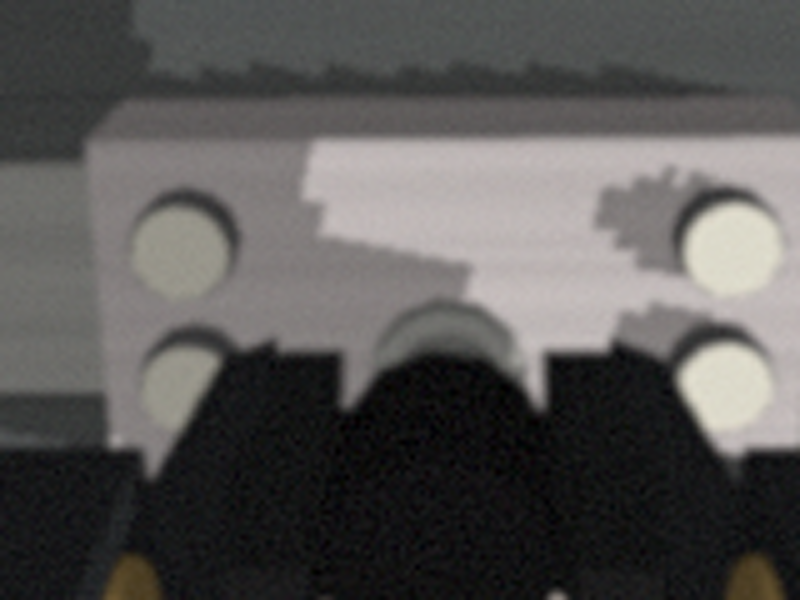

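The collar sits flush on the block at crop (445,340). I relax the press, open the gripper and retreat upward.

Emit:
jog_arm(moves=[[0,0,-0.04,0,0],[0,0,-0.04,0,0.6],[0,0,-0.04,0,0.7],[0,0,-0.04,0,0.7],[0,0,-0.04,0,0.7],[0,0,-0.04,0,0.7],[0,0,-0.5,0,0.7],[0,0,-1.5,0,0.7],[0,0,-2.5,0,0.7],[0,0,-3,0,0.7],[0,0,-3,0,0.7]])

```text
time: 17.45
tool_pos: [0.5558, 0.1374, 0.2888]
eef_rot: [-3.12, -0.368, -0.007]
ft_force: [1.0, -0.6, -0.5]
grip_width: 0.699
gripper_force: 0.0
```

```bash
python3 - <<'E'
from look import *
look("w9",[("block_hole",.09),("pin_collar",.09),("pin_grip",.123)])
i=cv2.imread("pics/w9.png")[100:280,136:376];cv2.imwrite("pics/w9c.png",cv2.resize(i,(800,600),interpolation=2))
E
```

```text
17.5 [0.55487198 0.13722288 0.28670745] [[0.973, 0.232, 0.001], [0.232, -0.973, 0.0], [0.001, 0.0, -1.0]] [-1.99848442e-04  2.91771592e-01  3.55412099e-01]
block_hole 0.66 [254.5 181.6] [0.5591 0.1385 0.09  ] tool mm [  4.2  -0.2 196.7]
block_hole 0.62 [22.7 54.9] [0.6288 0.3815 0.09  ] tool mm [ 128.5 -220.4  196.8]
pin_collar 0.73 [258.1 187.1] [0.5541 0.1333 0.09  ] tool mm [ -1.8   3.6 196.7]
pin_grip 0.94 [252.6 193.8] [0.5551 0.1394 0.123 ] tool mm [  0.6  -2.  163.7]
```

View pics/w9c.png

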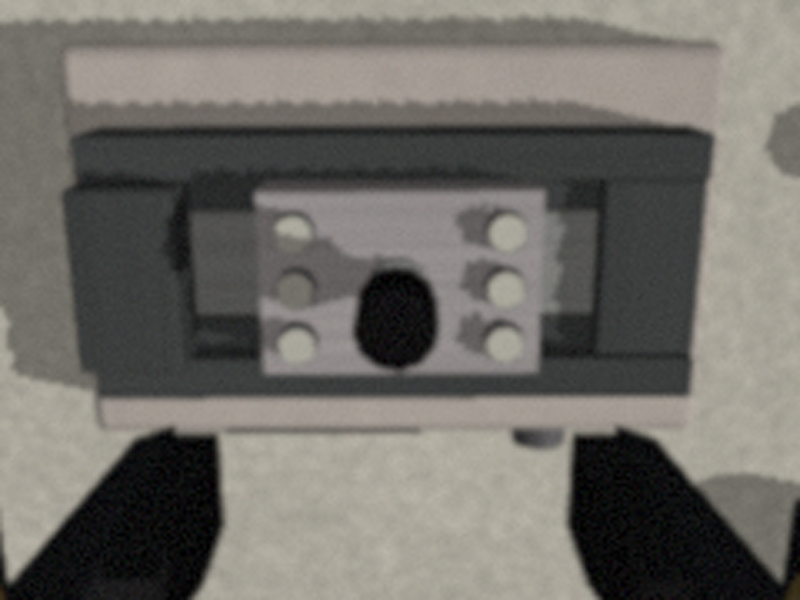

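The pin stands seated with its knob at crop (397,318), the block lies flat mid-channel, and the gripper is clear. Handing in.

```bash
python3 -c "
from plant import env
print(env.sign_off())"
```

```text
the job is handed in; nothing more can be done
None
```

The lock pin is in the hidden socket with its collar seated on the block, the block looks flat in its channel, the gripper is open and clear, and the job is handed in at about 17.5 s; the hand-in gave no verdict, and the highest force I read at the tool was about 10 N.

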